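# Find where the turntable rubs and clamp it there

## Task

The bench turntable catches at one spot of its rim as it passes the steel guide shoe. Turn the platter slowly by its wooden knob, feel for the spot where it drags hardest, leave the platter standing right at that spot, then gently press the clamp plunger down onto the platter so that it stays there. Leave the hammer, dish and steel stake alone.

Things in the scene. Friction and masses are not known exactly. Their poses are not given: they have to be found in the camera images.
- turntable_axis (a point): the bench turntable: a green cast foot fixed to the bench (290 mm across, low) carrying a flat round aluminium platter, 257 mm in diameter, its top 50 mm above the bench, that turns freely about an upright axis through its centre. This point lies on the axis at the height of the platter's top. Its x and y axes turn with the foot: y points from the axis to the clamp, -y to the guide shoe
- platter: the round aluminium platter; origin on its axis at bench height, x axis points to the knob. It has no end stops and stays where left. Unseen on its rim is one slight swelling that drags on passing the shoe: turning takes about 1 N at the knob elsewhere, 10 to 15 N at the worst spot, rising and falling evenly over 0.2 rad either side. Turned anticlockwise from above it comes to the shoe after 0.6 to 4.8 rad
- knob_grip (a point): the upright wooden knob on the platter, 19 mm in diameter, spinning freely on its pin, 65 mm from the platter's axis; from 54 to 96 mm above the bench. This point lies on the knob's centre line, 80 mm above the bench
- shoe: the steel guide shoe: a dark block 36 mm wide, 20 mm thick, top 62 mm above the bench, fixed on the foot beside the rim opposite the clamp, with a stiffly sprung bright pad that faces the rim. Its origin is at the turntable's axis at bench height, its -y axis points to the shoe
- shoe_face (a point): middle of the shoe pad's face next to the rim, 129 mm from the axis, at the height of the platter's top
- clamp_top (a point): centre of the top of the clamp plunger's dark steel head, a disc of 24 mm diameter, 102 mm above the bench when up (52 mm above the platter's top), 118 mm from the axis, over the platter's rim in a bracket that rises to 76 mm above the bench
- clamp: the clamp plunger, sliding straight down; its origin lies 16 mm under the top of its head. It slides stiffly, taking about 5 N, and stays where it is left. After 12 mm of travel (head top 40 mm above the platter) its stiffly sprung foot meets the platter (6 N per mm); it bottoms at 14.5 mm. Pressed with 12 to 15 N it grips and holds
- hammer: a small loose hammer lying on the bench, bystander
- dish: a loose white ceramic dish, 84 mm across, 35 mm high, bystander
- stake: a loose upright steel stake, 36 mm in diameter, 60 mm high, bystander

How it is judged:
By the outcome, as a careful person would: the job done as asked, in the order asked, and still so for the second after the job is handed in, with the robot touching nothing.
It also fails if it takes over 64 s, if anything falls off the work surface, if the arm or the gripper's body presses on something with over 40 N, if the wrist force passes 120 N, or if a joint passes its speed limit or range.

## Robot

A 7-joint arm with a two-finger parallel gripper is mounted at the origin on the work surface. World frame = base frame: x ahead of the robot, y to its left, z up, the work surface at z = 0. Lengths are in m, angles in rad, forces in N, time in s.
With the tool pointing down it reaches from about 0.425 to 0.975 m from the base axis. Payload 16.7 kg.
Tool frame: the origin (TCP) lies on the centre line of the jaws, within the pads' length; the fingertips stand 19 mm ahead of it and the grasp point (between the pads) is the TCP; z points along the fingers, y is the line along which they close (so a half turn about z gives the same grasp; the last joint's range is limited). The gripper opens to 85 mm and grips with 20 to 120 N. Pads are 22 mm wide; open, the fingers measure 114 mm over their backs; the gripper's body (76 mm by 85 mm) begins 54 mm behind the grasp point. The pads swing forward as they close: fully open they stand 13 mm farther back than shut.
Start: joints at [-1.325, 0.426, 0.074, 1.606, -0.034, 1.111, -0.067], TCP at [0.26, 0.623, 0.25] pointing down, gripper open.
Joint ranges: [-2.85, 2.85], [-0.5, 2.14], [-1.23, 1.37], [0.21, 2.46], [-1.02, 4.16], [0.16, 2.05], [-2.73, 2.73]. Speed limits (rad/s): [1.89, 1.89, 2.39, 2.39, 3.01, 3.01, 3.01].

## Interface

Orientations are given as a unit quaternion [w, x, y, z].
In Python, from bench import robot, optics gives the robot as it stands. The module is installed in compiled form; this text tells all that it offers.
- The arm moves only by the tool jog_arm, never from a script. Its argument "targets" is text: rows parted by semicolons, each of 7 numbers parted by spaces: the shift along the tool's x, y, z each as a share of 0.1 m, from -1 to 1, then the turn, a rotation vector about the tool's x, y, z each as a share of 60 degrees, from -1 to 1, then the gripper's target within -1 to 1 (fully open at 1, half-way at 0, shut at -1). In form: dx dy dz wx wy wz grip; .... A call has 1 to 12 rows; each row shifts and turns the commanded pose from where the row before left it, along the tool's axes as they then stand; what a row does not reach is not made up. A row lasts 1/12 s, in which the tool goes at most 41.7 mm and 7.16 degrees, less where a joint would pass 70% of its speed; a pose out of reach is approached as far as the arm can. A call with a number of a shift or a turn outside -1 to 1 is refused whole. A call with a gripper value outside its range is refused whole. The fingers move at their own pace and stop on an object; "grip_force" is the grip in N (left out, the last holds). Time passes only in rows, so rows that do not move let the fingers close. It gives the time, the measured TCP pose, the force, the opening and the grip force at its end, in the units of the state.
- robot.get_state(): the state, without advancing time (a new reading comes with each control period).
- optics.capture(name): name is "scene" or "top"; returns (picture, depth): 480x640x3 uint8, blue, green, red; 480x640 float32, m along the optical axis (not along the pixel's ray), 0 where there is no reading.
- optics.calibration(name): a dict with "vfov" (degrees; the focal length in pixels is half the picture's height over the tangent of half this angle, whatever the lens; pixels are square), "cx", "cy" (the principal point, pixels), "k1" (the pictures are not rectified: a ray, as slopes to the right and down, at radius r is drawn at 1 + k1 r^2 times it, then the intrinsics apply), "R" (3x3) and "t" (3): a world point X has camera coordinates R X + t. Camera axes: x right, y down, z forward; pixel columns grow to the right and rows downward; lengths in m; the calibration is good to about 2 mm. A picture is of the moment at which its call begins. calibration takes no time and is no camera call.
- robot.job_done(): hands the job in; it is judged then, once.
The state is a dict: "time": time; "joint_positions": joint angles; "joint_vel": joint speeds; "joint_efforts": joint torques, N m; "eef_pos": TCP position; "tool_rot": TCP orientation; "contact_force": force on the tool from outside, world axes, zero at the start; "ft_torque": the same for the moment, N m; "grip_width": finger opening in m; "grip_force": force on a finger pad.
Only numpy, scipy, OpenCV 4.12 (cv2) and the standard library are available. Lean on these libraries where they do the work, as an engineer would, in place of code of your own. Each camera call takes 0.05 s, during which the arm holds its last target. There are 200 camera calls.

## Working session

There is one attempt and no reset: what is moved stays moved. The work goes in short steps, Python scripts to look and compute and a tool call to move; the robot and the scene stay as the last step left them, time stands still between calls to the robot, and variables do not carry over. Pictures are saved under pics/ and viewed, at most 10 in all, crops included, and the job is handed in when it is done.

Besides the shell and the picture viewer there is one more tool, called after ">>>" by a JSON object that holds its "method" and its "body". jog_arm: Moves the arm, as the interface text tells. Shift numbers are shares of 0.1 m and turn numbers shares of 60 degrees, none past 1 either way. Its arguments: {"type":"object","properties":{"targets":{"type":"string"},"grip_force":{"type":"number"}},"required":["targets"]}

```bash
mkdir -p pics
cat > h.py <<'E'
from bench import robot, optics
import numpy as np, cv2
def K(n):
    c=optics.calibration(n); f=240/np.tan(np.radians(c["vfov"])/2); return c,f
def ray(n,u,v):
    c,f=K(n); d=np.array([(u-c["cx"])/f,(v-c["cy"])/f]); s=d.copy()
    for _ in range(20): s=d/(1+c["k1"]*(s@s))
    R=np.array(c["R"]);t=np.array(c["t"]); return -R.T@t, R.T@np.array([s[0],s[1],1])
def onz(n,u,v,z):
    o,d=ray(n,u,v); return o+d*(z-o[2])/d[2]
def cloud(n,D):
    c,f=K(n); v,u=np.mgrid[0:480,0:640]; d=np.stack([(u-c["cx"])/f,(v-c["cy"])/f],-1); s=d.copy()
    for _ in range(20): s=d/(1+c["k1"]*(s**2).sum(-1,keepdims=True))
    P=np.dstack([s*D[...,None],D]); return (P-np.array(c["t"]))@np.array(c["R"])
E
python3 - <<'E'
from h import *
for n in("scene","top"):
    p,d=optics.capture(n); cv2.imwrite(f"pics/{n}0.png",p); np.save(n+"d.npy",d); print(n,optics.calibration(n))
print(robot.get_state())
E
```

```text
scene {'vfov': 53.90187483460221, 'cx': 321.921419699885, 'cy': 240.23250172346042, 'k1': 0.003609487413107143, 'R': array([[-0.25533676,  0.96682059,  0.00781627],
       [ 0.65405497,  0.17867799, -0.73504168],
       [-0.71205003, -0.18257089, -0.67797686]]), 't': array([ 0.13866604, -0.29903299,  1.53782031])}
top {'vfov': 44.52816731161252, 'cx': 320.67111753966645, 'cy': 254.3798509947801, 'k1': -0.12093963131286076, 'R': array([[-0.06182168, -0.99808126,  0.00344653],
       [-0.97294504,  0.05949383, -0.22324521],
       [ 0.22261182, -0.01715468, -0.97475622]]), 't': array([0.00907425, 0.53562573, 1.46245587])}
{'time': 0.1, 'joint_positions': array([-1.32551616,  0.42664395,  0.0738645 ,  1.60656734, -0.03412477,
        1.11080832, -0.06708391]), 'joint_vel': array([ 0.00071899, -0.00078075,  0.00077607, -0.00241365, -0.00112966,
        0.00248079,  0.00191467]), 'joint_efforts': array([ 6.83145627e-03, -9.51538539e+01,  3.77049789e+00, -4.64397740e+01,
        1.96350203e-02,  6.62703998e-03, -1.40026154e-05]), 'eef_pos': array([0.25949344, 0.62273555, 0.24968723]), 'tool_rot': array([-8.35226086e-05,  1.96129244e-01,  9.80577880e-01, -5.77733256e-04]), 'contact_force': array([ 0.18530638, -0.79412864, -0.48656596]), 'ft_torque': array([ 0.03323746, -0.03840657, -0.02804696]), 'grip_force': 0.0, 'grip_width': 0.08527835820466653}
```

View pics/scene0.png

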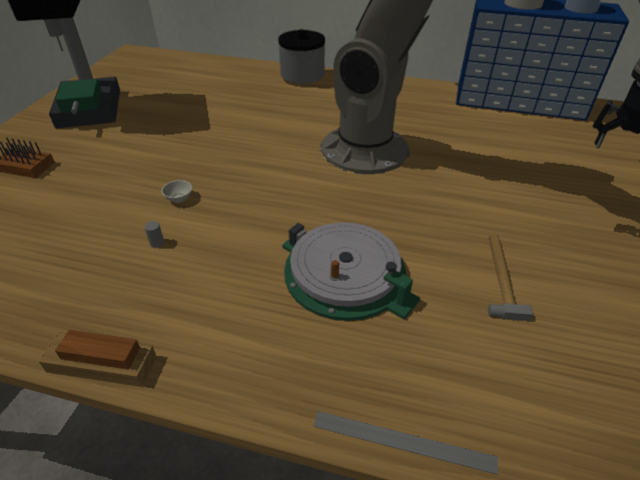

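View pics/top0.png

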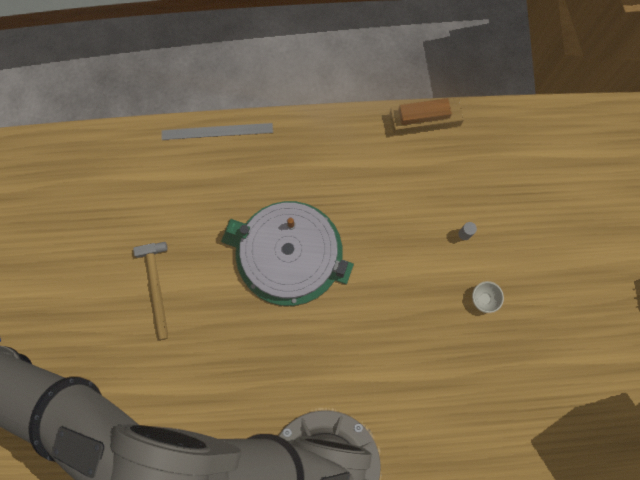

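The scene view shows the knob at (335,270), the clamp at (391,268) and the shoe at (296,234). In the top view the platter centre is at (288,249), the knob at (291,223), the clamp head at (243,230) and the shoe at (343,268).

Run:
```python
from h import *
p=cv2.imread("pics/top0.png"); d=np.load("topd.npy"); P=cloud("top",d)
# platter: top-plane points by depth
m=(abs(P[...,2]-0.05)<0.008)&(d>0); m[:, :]&=True
hsv=cv2.cvtColor(p,cv2.COLOR_BGR2HSV)
roi=np.zeros(m.shape,bool); roi[190:315,215:360]=1
plat=roi&(hsv[...,1]<60)&(hsv[...,2]>100)
print("platz",np.median(P[plat][:,2]))
c=max(cv2.findContours(plat.astype(np.uint8),cv2.RETR_EXTERNAL,cv2.CHAIN_APPROX_NONE)[0],key=cv2.contourArea)[:,0]
W=np.array([onz("top",u,v,.05)[:2] for u,v in c])
W=W
for _ in range(6):
    A=np.c_[2*W,np.ones(len(W))]; s=np.linalg.lstsq(A,(W**2).sum(1),rcond=None)[0]; r=np.sqrt(s[2]+s[:2]@s[:2])
    e=np.hypot(*(W-s[:2]).T)-r; W=W[abs(e)<max(.002,1.5*e.std())]
print("platter c",s[:2],"r",r,len(W))
C=s[:2]
for n in("top","scene"):
    q=cv2.imread(f"pics/{n}0.png"); D=np.load(n+"d.npy"); Q=cloud(n,D); h=cv2.cvtColor(q,cv2.COLOR_BGR2HSV)
    near=np.hypot(Q[...,0]-C[0],Q[...,1]-C[1])
    k=(near<.1)&(h[...,1]>110)&(Q[...,2]>.056)&(h[...,0]<25)
    v,u=np.nonzero(k); print(n,"knob px",u.mean(),v.mean(),"pts",Q[k].mean(0),Q[k].max(0),k.sum(), "ray@.075",onz(n,u.mean(),v.mean(),.075))
    k=(near<.16)&(near>.09)&(Q[...,2]>.085)
    v,u=np.nonzero(k); print(" clamp px",u.mean(),v.mean(),Q[k].mean(0),Q[k].max(0),k.sum(),onz(n,u.mean(),v.mean(),.102))
    k=(near<.17)&(near>.12)&(Q[...,2]>.055)&(Q[...,2]<.07)&(h[...,2]<90)&(h[...,1]<80)
    v,u=np.nonzero(k); print(" shoe",Q[k].mean(0),k.sum())
    i=cv2.resize(q[190:320,210:430],None,fx=3.6,fy=3.6,interpolation=cv2.INTER_CUBIC); cv2.imwrite(f"pics/{n}crop.png",i)
    # head top: dark pixels
```

```text
platz 0.04931136253285854
platter c [0.55936848 0.05989638] r 0.12764061834563842 243
top knob px 290.46666666666664 222.0888888888889 pts [0.618791   0.04920619 0.08894743] [0.62700824 0.05563874 0.10224086] 45 ray@.075 [0.62286622 0.04965995 0.075     ]
 clamp px 243.62857142857143 229.07142857142858 [0.60421399 0.16940184 0.10103872] [0.61512337 0.1820309  0.10848127] 70 [0.60393953 0.16928982 0.102     ]
 shoe [ 0.51048904 -0.0432073   0.06166418] 121
scene knob px 334.5405405405405 268.5945945945946 pts [0.62905185 0.05040753 0.0812577 ] [0.63492814 0.05757543 0.09639887] 111 ray@.075 [0.62308454 0.04912558 0.075     ]
 clamp px 390.2736842105263 266.5157894736842 [0.6087097  0.16727184 0.09925616] [0.6181114  0.17888339 0.1035716 ] 95 [0.61145335 0.16740495 0.102     ]
 shoe [ 0.51214687 -0.05672397  0.06056127] 112
```

View pics/scenecrop.png

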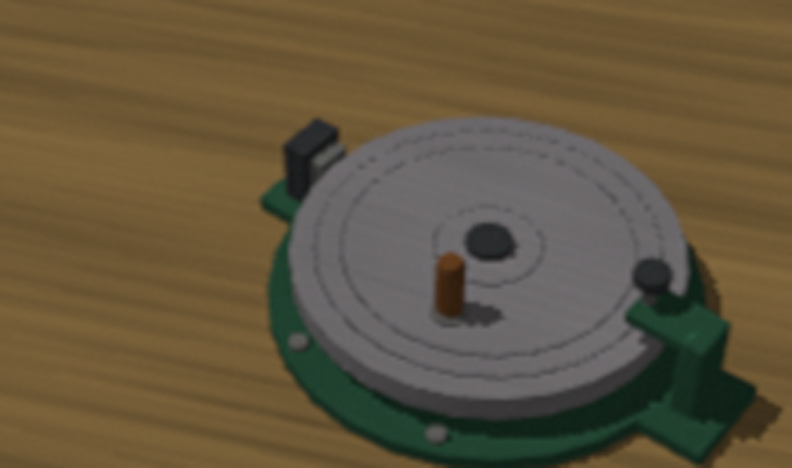

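View pics/topcrop.png

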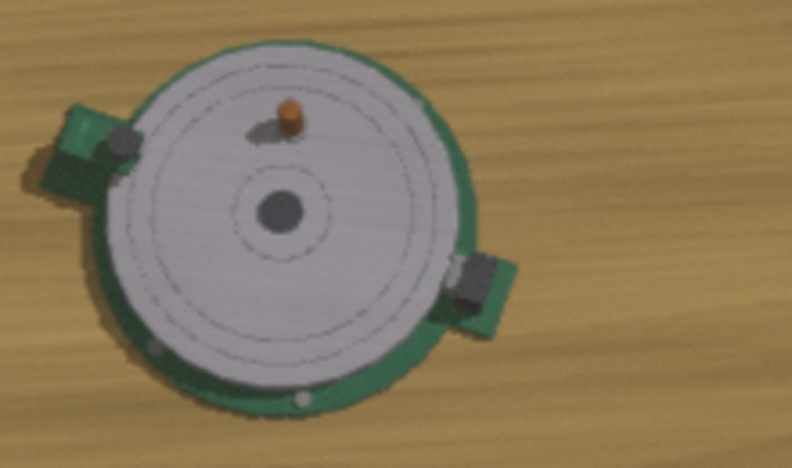

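The crops show the clamp head at about (244,229) in the top view and the shoe diametrically opposite; both agree with the 118 mm and 129 mm radii. The knob sits at about -9° and r = 64 mm. I'll move above it.

>>> {"method": "jog_arm", "body": {"targets": "-0.232 -0.162 0.03 0 0 0 1;-0.232 -0.162 0.03 0 0 0 1;-0.232 -0.162 0.03 0 0 0 1;-0.232 -0.162 0.03 0 0 0 1;-0.232 -0.162 0.03 0 0 0 1;-0.232 -0.162 0.03 0 0 0 1;-0.232 -0.162 0.03 0 0 0 1;-0.232 -0.162 0.03 0 0 0 1;-0.232 -0.162 0.03 0 0 0 1;-0.232 -0.162 0.03 0 0 0 1;-0.232 -0.162 0.03 0 0 0 1;-0.232 -0.162 0.03 0 0 0 1", "grip_force": 20}}

```text
time: 1.1
eef_pos: [0.4422, 0.3351, 0.214]
tool_rot: [-0.0, 0.196, 0.981, -0.0]
contact_force: [0.5, 0.3, 0.5]
grip_width: 0.0854
grip_force: 0.0
```

>>> {"method": "jog_arm", "body": {"targets": "-0.232 -0.162 0.03 0 0 0 0.2;-0.232 -0.162 0.03 0 0 0 0.2;-0.232 -0.162 0.03 0 0 0 0.2;-0.232 -0.162 0.03 0 0 0 0.2;-0.232 -0.162 0.03 0 0 0 0.2;-0.232 -0.162 0.03 0 0 0 0.2;-0.232 -0.162 0.03 0 0 0 0.2;-0.232 -0.162 0.03 0 0 0 0.2;-0.232 -0.162 0.03 0 0 0 0.2;-0.232 -0.162 0.03 0 0 0 0.2;-0.232 -0.162 0.03 0 0 0 0.2;-0.232 -0.162 0.03 0 0 0 0.2"}}

```text
time: 2.1
eef_pos: [0.6244, 0.0487, 0.1779]
tool_rot: [-0.0, 0.196, 0.981, -0.0]
contact_force: [-0.6, 0.8, 0.2]
grip_width: 0.051
grip_force: 0.0
```

```bash
cat > st.py <<'E'
from h import *
from scipy.spatial.transform import Rotation as Ro
def st(): 
    s=robot.get_state(); q=s["tool_rot"]; return s,Ro.from_quat([q[1],q[2],q[3],q[0]]).as_matrix()
def to(x,y,z):
    s,R=st(); return (R.T@(np.array([x,y,z])-s["eef_pos"])*10).round(3)
E
python3 - <<'E'
from st import *
s,R=st(); print(s["time"],s["eef_pos"],R.round(4),s["contact_force"],s["grip_width"],to(.6233,.0495,.082))
E
```

```text
2.1 [0.62440074 0.04867966 0.1778629 ] [[-9.231e-01  3.846e-01 -6.000e-04]
 [ 3.846e-01  9.231e-01 -1.000e-04]
 [ 5.000e-04 -3.000e-04 -1.000e+00]] [-0.64257191  0.81464296  0.2101062 ] 0.051019565042862695 [0.013 0.004 0.959]
```

>>> {"method": "jog_arm", "body": {"targets": "0.013 0.004 0.16 0 0 0 0.2;0 0 0.16 0 0 0 0.2;0 0 0.16 0 0 0 0.2;0 0 0.16 0 0 0 0.2;0 0 0.16 0 0 0 0.2;0 0 0.15 0 0 0 0.2;0 0 0 0 0 0 -0.8;0 0 0 0 0 0 -0.8;0 0 0 0 0 0 -0.8;0 0 0 0 0 0 -0.8;0 0 0 0 0 0 -0.8;0 0 0 0 0 0 -0.8", "grip_force": 40}}

```text
time: 3.1
eef_pos: [0.6231, 0.0509, 0.0839]
tool_rot: [0.0, 0.196, 0.981, 0.0]
contact_force: [-2.7, -0.2, 0.4]
grip_width: 0.0176
grip_force: 39.8
```

```bash
cat > arc.py <<'E'
import numpy as np,sys
phi,dseg,nrow,nseg=float(sys.argv[1]),float(sys.argv[2]),int(sys.argv[3]),int(sys.argv[4])
r=.65
for i in range(nseg):
    a=phi+dseg*i; b=a+dseg; f=lambda q:r*np.array([np.sin(q),np.cos(q)])
    print(i,round(b,3),((f(b)-f(a))/nrow).round(4))
E
python3 arc.py -1.316 0.08 4 60
```

```text
0 -1.236 [0.0038 0.0124]
1 -1.156 [0.0048 0.0121]
2 -1.076 [0.0057 0.0117]
3 -0.996 [0.0066 0.0112]
4 -0.916 [0.0075 0.0106]
5 -0.836 [0.0083 0.01  ]
6 -0.756 [0.0091 0.0093]
7 -0.676 [0.0098 0.0085]
8 -0.596 [0.0105 0.0077]
9 -0.516 [0.011  0.0069]
10 -0.436 [0.0116 0.006 ]
11 -0.356 [0.012 0.005]
12 -0.276 [0.0124 0.004 ]
13 -0.196 [0.0126 0.003 ]
14 -0.116 [0.0128 0.002 ]
15 -0.036 [0.013 0.001]
16 0.044 [ 0.013  -0.0001]
17 0.124 [ 0.013  -0.0011]
18 0.204 [ 0.0128 -0.0021]
19 0.284 [ 0.0126 -0.0031]
20 0.364 [ 0.0123 -0.0041]
21 0.444 [ 0.012  -0.0051]
22 0.524 [ 0.0115 -0.006 ]
23 0.604 [ 0.011  -0.0069]
24 0.684 [ 0.0104 -0.0078]
25 0.764 [ 0.0097 -0.0086]
26 0.844 [ 0.009  -0.0094]
27 0.924 [ 0.0082 -0.01  ]
28 1.004 [ 0.0074 -0.0107]
29 1.084 [ 0.0065 -0.0112]
30 1.164 [ 0.0056 -0.0117]
31 1.244 [ 0.0047 -0.0121]
32 1.324 [ 0.0037 -0.0125]
33 1.404 [ 0.0027 -0.0127]
34 1.484 [ 0.0016 -0.0129]
35 1.564 [ 0.0006 -0.013 ]
36 1.644 [-0.0004 -0.013 ]
37 1.724 [-0.0015 -0.0129]
38 1.804 [-0.0025 -0.0128]
39 1.884 [-0.0035 -0.0125]
40 1.964 [-0.0045 -0.0122]
41 2.044 [-0.0055 -0.0118]
42 2.124 [-0.0064 -0.0113]
43 2.204 [-0.0073 -0.0108]
44 2.284 [-0.0081 -0.0102]
45 2.364 [-0.0089 -0.0095]
46 2.444 [-0.0096 -0.0087]
47 2.524 [-0.0103 -0.0079]
48 2.604 [-0.0109 -0.0071]
49 2.684 [-0.0114 -0.0062]
50 2.764 [-0.0119 -0.0053]
51 2.844 [-0.0123 -0.0043]
52 2.924 [-0.0126 -0.0033]
53 3.004 [-0.0128 -0.0023]
54 3.084 [-0.0129 -0.0013]
55 3.164 [-0.013  -0.0002]
56 3.244 [-0.013   0.0008]
57 3.324 [-0.0129  0.0018]
58 3.404 [-0.0127  0.0029]
59 3.484 [-0.0124  0.0039]
```

>>> {"method": "jog_arm", "body": {"targets": "0.0038 0.0124 0 0 0 0 -0.8;0.0038 0.0124 0 0 0 0 -0.8;0.0038 0.0124 0 0 0 0 -0.8;0.0038 0.0124 0 0 0 0 -0.8;0.0048 0.0121 0 0 0 0 -0.8;0.0048 0.0121 0 0 0 0 -0.8;0.0048 0.0121 0 0 0 0 -0.8;0.0048 0.0121 0 0 0 0 -0.8;0.0057 0.0117 0 0 0 0 -0.8;0.0057 0.0117 0 0 0 0 -0.8;0.0057 0.0117 0 0 0 0 -0.8;0.0057 0.0117 0 0 0 0 -0.8"}}

```text
time: 4.1
eef_pos: [0.6236, 0.0666, 0.0838]
tool_rot: [0.0, 0.196, 0.981, 0.0]
contact_force: [-2.6, -1.5, 6.7]
grip_width: 0.0175
grip_force: 40.5
```

>>> {"method": "jog_arm", "body": {"targets": "0.0066 0.0112 0 0 0 0 -0.8;0.0066 0.0112 0 0 0 0 -0.8;0.0066 0.0112 0 0 0 0 -0.8;0.0066 0.0112 0 0 0 0 -0.8;0.0075 0.0106 0 0 0 0 -0.8;0.0075 0.0106 0 0 0 0 -0.8;0.0075 0.0106 0 0 0 0 -0.8;0.0075 0.0106 0 0 0 0 -0.8;0.0083 0.01 0 0 0 0 -0.8;0.0083 0.01 0 0 0 0 -0.8;0.0083 0.01 0 0 0 0 -0.8;0.0083 0.01 0 0 0 0 -0.8"}}

```text
time: 5.1
eef_pos: [0.6205, 0.0818, 0.0839]
tool_rot: [0.001, 0.196, 0.981, 0.0]
contact_force: [-0.3, -1.2, 6.2]
grip_width: 0.0177
grip_force: 40.4
```

>>> {"method": "jog_arm", "body": {"targets": "0.0091 0.0093 0 0 0 0 -0.8;0.0091 0.0093 0 0 0 0 -0.8;0.0091 0.0093 0 0 0 0 -0.8;0.0091 0.0093 0 0 0 0 -0.8;0.0098 0.0085 0 0 0 0 -0.8;0.0098 0.0085 0 0 0 0 -0.8;0.0098 0.0085 0 0 0 0 -0.8;0.0098 0.0085 0 0 0 0 -0.8;0.0105 0.0077 0 0 0 0 -0.8;0.0105 0.0077 0 0 0 0 -0.8;0.0105 0.0077 0 0 0 0 -0.8;0.0105 0.0077 0 0 0 0 -0.8"}}

```text
time: 6.1
eef_pos: [0.6137, 0.0959, 0.0839]
tool_rot: [0.001, 0.196, 0.981, 0.0]
contact_force: [0.5, -1.3, 4.6]
grip_width: 0.0177
grip_force: 40.4
```

>>> {"method": "jog_arm", "body": {"targets": "0.011 0.0069 0 0 0 0 -0.8;0.011 0.0069 0 0 0 0 -0.8;0.011 0.0069 0 0 0 0 -0.8;0.011 0.0069 0 0 0 0 -0.8;0.0116 0.006 0 0 0 0 -0.8;0.0116 0.006 0 0 0 0 -0.8;0.0116 0.006 0 0 0 0 -0.8;0.0116 0.006 0 0 0 0 -0.8;0.012 0.005 0 0 0 0 -0.8;0.012 0.005 0 0 0 0 -0.8;0.012 0.005 0 0 0 0 -0.8;0.012 0.005 0 0 0 0 -0.8"}}

```text
time: 7.1
eef_pos: [0.6037, 0.108, 0.0839]
tool_rot: [0.001, 0.196, 0.981, 0.0]
contact_force: [1.1, 0.0, 4.6]
grip_width: 0.0173
grip_force: 40.4
```

>>> {"method": "jog_arm", "body": {"targets": "0.0124 0.004 0 0 0 0 -0.8;0.0124 0.004 0 0 0 0 -0.8;0.0124 0.004 0 0 0 0 -0.8;0.0124 0.004 0 0 0 0 -0.8;0.0126 0.003 0 0 0 0 -0.8;0.0126 0.003 0 0 0 0 -0.8;0.0126 0.003 0 0 0 0 -0.8;0.0126 0.003 0 0 0 0 -0.8;0.0128 0.002 0 0 0 0 -0.8;0.0128 0.002 0 0 0 0 -0.8;0.0128 0.002 0 0 0 0 -0.8;0.0128 0.002 0 0 0 0 -0.8"}}

```text
time: 8.1
eef_pos: [0.5911, 0.1174, 0.0839]
tool_rot: [0.001, 0.196, 0.981, 0.001]
contact_force: [2.4, 2.2, 6.3]
grip_width: 0.0175
grip_force: 40.4
```

>>> {"method": "jog_arm", "body": {"targets": "0.013 0.001 0 0 0 0 -0.8;0.013 0.001 0 0 0 0 -0.8;0.013 0.001 0 0 0 0 -0.8;0.013 0.001 0 0 0 0 -0.8;0.013 -0.0001 0 0 0 0 -0.8;0.013 -0.0001 0 0 0 0 -0.8;0.013 -0.0001 0 0 0 0 -0.8;0.013 -0.0001 0 0 0 0 -0.8;0.013 -0.0011 0 0 0 0 -0.8;0.013 -0.0011 0 0 0 0 -0.8;0.013 -0.0011 0 0 0 0 -0.8;0.013 -0.0011 0 0 0 0 -0.8"}}

```text
time: 9.1
eef_pos: [0.5766, 0.1235, 0.0838]
tool_rot: [0.001, 0.196, 0.981, 0.001]
contact_force: [1.4, 3.3, 5.6]
grip_width: 0.0176
grip_force: 40.4
```

>>> {"method": "jog_arm", "body": {"targets": "0.0128 -0.0021 0 0 0 0 -0.8;0.0128 -0.0021 0 0 0 0 -0.8;0.0128 -0.0021 0 0 0 0 -0.8;0.0128 -0.0021 0 0 0 0 -0.8;0.0126 -0.0031 0 0 0 0 -0.8;0.0126 -0.0031 0 0 0 0 -0.8;0.0126 -0.0031 0 0 0 0 -0.8;0.0126 -0.0031 0 0 0 0 -0.8;0.0123 -0.0041 0 0 0 0 -0.8;0.0123 -0.0041 0 0 0 0 -0.8;0.0123 -0.0041 0 0 0 0 -0.8;0.0123 -0.0041 0 0 0 0 -0.8"}}

```text
time: 10.1
eef_pos: [0.5612, 0.1259, 0.0838]
tool_rot: [0.001, 0.196, 0.981, 0.001]
contact_force: [1.4, 3.6, 5.8]
grip_width: 0.018
grip_force: 40.5
```

>>> {"method": "jog_arm", "body": {"targets": "0.012 -0.0051 0 0 0 0 -0.8;0.012 -0.0051 0 0 0 0 -0.8;0.012 -0.0051 0 0 0 0 -0.8;0.012 -0.0051 0 0 0 0 -0.8;0.0115 -0.006 0 0 0 0 -0.8;0.0115 -0.006 0 0 0 0 -0.8;0.0115 -0.006 0 0 0 0 -0.8;0.0115 -0.006 0 0 0 0 -0.8;0.011 -0.0069 0 0 0 0 -0.8;0.011 -0.0069 0 0 0 0 -0.8;0.011 -0.0069 0 0 0 0 -0.8;0.011 -0.0069 0 0 0 0 -0.8"}}

```text
time: 11.1
eef_pos: [0.5455, 0.1246, 0.0838]
tool_rot: [0.001, 0.196, 0.981, 0.001]
contact_force: [0.7, 2.4, 7.7]
grip_width: 0.0173
grip_force: 40.6
```

>>> {"method": "jog_arm", "body": {"targets": "0.0104 -0.0078 0 0 0 0 -0.8;0.0104 -0.0078 0 0 0 0 -0.8;0.0104 -0.0078 0 0 0 0 -0.8;0.0104 -0.0078 0 0 0 0 -0.8;0.0097 -0.0086 0 0 0 0 -0.8;0.0097 -0.0086 0 0 0 0 -0.8;0.0097 -0.0086 0 0 0 0 -0.8;0.0097 -0.0086 0 0 0 0 -0.8;0.009 -0.0094 0 0 0 0 -0.8;0.009 -0.0094 0 0 0 0 -0.8;0.009 -0.0094 0 0 0 0 -0.8;0.009 -0.0094 0 0 0 0 -0.8"}}

```text
time: 12.1
eef_pos: [0.5307, 0.1196, 0.0838]
tool_rot: [0.0, 0.196, 0.981, 0.001]
contact_force: [-0.4, 3.8, 7.4]
grip_width: 0.0179
grip_force: 40.7
```

>>> {"method": "jog_arm", "body": {"targets": "0.0082 -0.01 0 0 0 0 -0.8;0.0082 -0.01 0 0 0 0 -0.8;0.0082 -0.01 0 0 0 0 -0.8;0.0082 -0.01 0 0 0 0 -0.8;0.0074 -0.0107 0 0 0 0 -0.8;0.0074 -0.0107 0 0 0 0 -0.8;0.0074 -0.0107 0 0 0 0 -0.8;0.0074 -0.0107 0 0 0 0 -0.8;0.0065 -0.0112 0 0 0 0 -0.8;0.0065 -0.0112 0 0 0 0 -0.8;0.0065 -0.0112 0 0 0 0 -0.8;0.0065 -0.0112 0 0 0 0 -0.8"}}

```text
time: 13.1
eef_pos: [0.5175, 0.1111, 0.0838]
tool_rot: [0.0, 0.196, 0.981, 0.001]
contact_force: [-1.7, 3.6, 9.0]
grip_width: 0.0176
grip_force: 40.8
```

>>> {"method": "jog_arm", "body": {"targets": "0.0056 -0.0117 0 0 0 0 -0.8;0.0056 -0.0117 0 0 0 0 -0.8;0.0056 -0.0117 0 0 0 0 -0.8;0.0056 -0.0117 0 0 0 0 -0.8;0.0047 -0.0121 0 0 0 0 -0.8;0.0047 -0.0121 0 0 0 0 -0.8;0.0047 -0.0121 0 0 0 0 -0.8;0.0047 -0.0121 0 0 0 0 -0.8;0.0037 -0.0125 0 0 0 0 -0.8;0.0037 -0.0125 0 0 0 0 -0.8;0.0037 -0.0125 0 0 0 0 -0.8;0.0037 -0.0125 0 0 0 0 -0.8"}}

```text
time: 14.1
eef_pos: [0.5067, 0.0997, 0.0838]
tool_rot: [0.0, 0.196, 0.981, 0.001]
contact_force: [-2.8, 3.1, 10.2]
grip_width: 0.0176
grip_force: 40.9
```

>>> {"method": "jog_arm", "body": {"targets": "0.0027 -0.0127 0 0 0 0 -0.8;0.0027 -0.0127 0 0 0 0 -0.8;0.0027 -0.0127 0 0 0 0 -0.8;0.0027 -0.0127 0 0 0 0 -0.8;0.0016 -0.0129 0 0 0 0 -0.8;0.0016 -0.0129 0 0 0 0 -0.8;0.0016 -0.0129 0 0 0 0 -0.8;0.0016 -0.0129 0 0 0 0 -0.8;0.0006 -0.013 0 0 0 0 -0.8;0.0006 -0.013 0 0 0 0 -0.8;0.0006 -0.013 0 0 0 0 -0.8;0.0006 -0.013 0 0 0 0 -0.8"}}

```text
time: 15.1
eef_pos: [0.4991, 0.0866, 0.0838]
tool_rot: [0.0, 0.196, 0.981, 0.001]
contact_force: [-0.1, 6.1, 8.2]
grip_width: 0.0178
grip_force: 40.7
```

>>> {"method": "jog_arm", "body": {"targets": "-0.0004 -0.013 0 0 0 0 -0.8;-0.0004 -0.013 0 0 0 0 -0.8;-0.0004 -0.013 0 0 0 0 -0.8;-0.0004 -0.013 0 0 0 0 -0.8;-0.0015 -0.0129 0 0 0 0 -0.8;-0.0015 -0.0129 0 0 0 0 -0.8;-0.0015 -0.0129 0 0 0 0 -0.8;-0.0015 -0.0129 0 0 0 0 -0.8;-0.0025 -0.0128 0 0 0 0 -0.8;-0.0025 -0.0128 0 0 0 0 -0.8;-0.0025 -0.0128 0 0 0 0 -0.8;-0.0025 -0.0128 0 0 0 0 -0.8"}}

```text
time: 16.1
eef_pos: [0.4948, 0.0721, 0.0838]
tool_rot: [0.0, 0.195, 0.981, 0.001]
contact_force: [-1.8, 8.4, 8.2]
grip_width: 0.0174
grip_force: 40.7
```

```bash
python3 arc.py 1.804 0.05 4 3; python3 arc.py 1.954 -0.05 4 12
```

```text
0 1.854 [-0.0021 -0.0079]
1 1.904 [-0.0025 -0.0077]
2 1.954 [-0.0028 -0.0076]
0 1.904 [0.0028 0.0076]
1 1.854 [0.0025 0.0077]
2 1.804 [0.0021 0.0079]
3 1.754 [0.0017 0.0079]
4 1.704 [0.0013 0.008 ]
5 1.654 [0.0009 0.0081]
6 1.604 [0.0005 0.0081]
7 1.554 [0.0001 0.0081]
8 1.504 [-0.0003  0.0081]
9 1.454 [-0.0007  0.0081]
10 1.404 [-0.0011  0.008 ]
11 1.354 [-0.0015  0.008 ]
```

>>> {"method": "jog_arm", "body": {"targets": "-0.0021 -0.0079 0 0 0 0 -0.8;-0.0021 -0.0079 0 0 0 0 -0.8;-0.0021 -0.0079 0 0 0 0 -0.8;-0.0021 -0.0079 0 0 0 0 -0.8"}}

```text
time: 16.43
eef_pos: [0.4943, 0.0684, 0.0838]
tool_rot: [0.0, 0.196, 0.981, 0.001]
contact_force: [-2.7, 5.4, 11.3]
grip_width: 0.0175
grip_force: 40.8
```

>>> {"method": "jog_arm", "body": {"targets": "-0.0025 -0.0077 0 0 0 0 -0.8;-0.0025 -0.0077 0 0 0 0 -0.8;-0.0025 -0.0077 0 0 0 0 -0.8;-0.0025 -0.0077 0 0 0 0 -0.8"}}

```text
time: 16.77
eef_pos: [0.494, 0.0645, 0.0837]
tool_rot: [0.0, 0.196, 0.981, 0.0]
contact_force: [-3.3, 1.3, 10.9]
grip_width: 0.0178
grip_force: 41.0
```

>>> {"method": "jog_arm", "body": {"targets": "-0.0028 -0.0076 0 0 0 0 -0.8;-0.0028 -0.0076 0 0 0 0 -0.8;-0.0028 -0.0076 0 0 0 0 -0.8;-0.0028 -0.0076 0 0 0 0 -0.8"}}

```text
time: 17.1
eef_pos: [0.4939, 0.0611, 0.0838]
tool_rot: [0.0, 0.196, 0.981, 0.0]
contact_force: [-2.1, 0.7, 11.1]
grip_width: 0.0173
grip_force: 41.0
```

>>> {"method": "jog_arm", "body": {"targets": "0.0028 0.0076 0 0 0 0 -0.8;0.0028 0.0076 0 0 0 0 -0.8;0.0028 0.0076 0 0 0 0 -0.8;0.0028 0.0076 0 0 0 0 -0.8"}}

```text
time: 17.43
eef_pos: [0.494, 0.0641, 0.0837]
tool_rot: [0.0, 0.196, 0.981, 0.0]
contact_force: [-2.0, -1.6, 10.9]
grip_width: 0.0175
grip_force: 41.0
```

>>> {"method": "jog_arm", "body": {"targets": "0.0025 0.0077 0 0 0 0 -0.8;0.0025 0.0077 0 0 0 0 -0.8;0.0025 0.0077 0 0 0 0 -0.8;0.0025 0.0077 0 0 0 0 -0.8"}}

```text
time: 17.77
eef_pos: [0.4941, 0.067, 0.0837]
tool_rot: [0.0, 0.196, 0.981, 0.0]
contact_force: [-3.2, -3.6, 11.5]
grip_width: 0.0176
grip_force: 41.1
```

>>> {"method": "jog_arm", "body": {"targets": "0.0021 0.0079 0 0 0 0 -0.8;0.0021 0.0079 0 0 0 0 -0.8;0.0021 0.0079 0 0 0 0 -0.8;0.0021 0.0079 0 0 0 0 -0.8"}}

```text
time: 18.1
eef_pos: [0.4945, 0.0698, 0.0837]
tool_rot: [0.0, 0.196, 0.981, -0.0]
contact_force: [-3.6, -6.3, 13.2]
grip_width: 0.0175
grip_force: 41.3
```

>>> {"method": "jog_arm", "body": {"targets": "0.0017 0.0079 0 0 0 0 -0.8;0.0017 0.0079 0 0 0 0 -0.8;0.0017 0.0079 0 0 0 0 -0.8;0.0017 0.0079 0 0 0 0 -0.8"}}

```text
time: 18.43
eef_pos: [0.4949, 0.0728, 0.0837]
tool_rot: [-0.0, 0.197, 0.98, -0.0]
contact_force: [-4.6, -7.8, 14.4]
grip_width: 0.0177
grip_force: 41.4
```

>>> {"method": "jog_arm", "body": {"targets": "0.0013 0.008 0 0 0 0 -0.8;0.0013 0.008 0 0 0 0 -0.8;0.0013 0.008 0 0 0 0 -0.8;0.0013 0.008 0 0 0 0 -0.8"}}

```text
time: 18.77
eef_pos: [0.4956, 0.0757, 0.0837]
tool_rot: [-0.0, 0.197, 0.98, -0.0]
contact_force: [-4.8, -8.8, 15.5]
grip_width: 0.0177
grip_force: 41.6
```

>>> {"method": "jog_arm", "body": {"targets": "0.0009 0.0081 0 0 0 0 -0.8;0.0009 0.0081 0 0 0 0 -0.8;0.0009 0.0081 0 0 0 0 -0.8;0.0009 0.0081 0 0 0 0 -0.8"}}

```text
time: 19.1
eef_pos: [0.4964, 0.0788, 0.0837]
tool_rot: [-0.0, 0.197, 0.98, -0.0]
contact_force: [-6.2, -8.4, 16.0]
grip_width: 0.0175
grip_force: 41.6
```

>>> {"method": "jog_arm", "body": {"targets": "0.0005 0.0081 0 0 0 0 -0.8;0.0005 0.0081 0 0 0 0 -0.8;0.0005 0.0081 0 0 0 0 -0.8;0.0005 0.0081 0 0 0 0 -0.8"}}

```text
time: 19.43
eef_pos: [0.4974, 0.0821, 0.0837]
tool_rot: [-0.0, 0.197, 0.98, -0.0]
contact_force: [-6.0, -6.3, 15.0]
grip_width: 0.0174
grip_force: 41.6
```

>>> {"method": "jog_arm", "body": {"targets": "0.0001 0.0081 0 0 0 0 -0.8;0.0001 0.0081 0 0 0 0 -0.8;0.0001 0.0081 0 0 0 0 -0.8;0.0001 0.0081 0 0 0 0 -0.8"}}

```text
time: 19.77
eef_pos: [0.4987, 0.0855, 0.0837]
tool_rot: [-0.0, 0.196, 0.981, -0.0]
contact_force: [-5.4, -3.0, 15.1]
grip_width: 0.0178
grip_force: 41.5
```

>>> {"method": "jog_arm", "body": {"targets": "-0.0003 0.0081 0 0 0 0 -0.8;-0.0003 0.0081 0 0 0 0 -0.8;-0.0003 0.0081 0 0 0 0 -0.8;-0.0003 0.0081 0 0 0 0 -0.8"}}

```text
time: 20.1
eef_pos: [0.5002, 0.089, 0.0837]
tool_rot: [-0.0, 0.196, 0.981, 0.0]
contact_force: [-4.0, -1.2, 12.2]
grip_width: 0.0177
grip_force: 41.3
```

>>> {"method": "jog_arm", "body": {"targets": "-0.0007 0.0081 0 0 0 0 -0.8;-0.0007 0.0081 0 0 0 0 -0.8;-0.0007 0.0081 0 0 0 0 -0.8;-0.0007 0.0081 0 0 0 0 -0.8"}}

```text
time: 20.43
eef_pos: [0.5019, 0.0922, 0.0837]
tool_rot: [0.0, 0.196, 0.981, 0.0]
contact_force: [-3.8, 1.6, 12.1]
grip_width: 0.0176
grip_force: 41.1
```

>>> {"method": "jog_arm", "body": {"targets": "-0.0011 0.008 0 0 0 0 -0.8;-0.0011 0.008 0 0 0 0 -0.8;-0.0011 0.008 0 0 0 0 -0.8;-0.0011 0.008 0 0 0 0 -0.8"}}

```text
time: 20.77
eef_pos: [0.5036, 0.0951, 0.0838]
tool_rot: [0.0, 0.196, 0.981, 0.0]
contact_force: [-3.5, 1.2, 11.3]
grip_width: 0.0175
grip_force: 41.1
```

>>> {"method": "jog_arm", "body": {"targets": "0.0011 -0.008 0 0 0 0 -0.8;0.0011 -0.008 0 0 0 0 -0.8;0.0011 -0.008 0 0 0 0 -0.8;0.0011 -0.008 0 0 0 0 -0.8"}}

```text
time: 21.1
eef_pos: [0.502, 0.0925, 0.0838]
tool_rot: [0.0, 0.196, 0.981, 0.0]
contact_force: [-3.0, 2.6, 10.8]
grip_width: 0.0178
grip_force: 40.9
```

>>> {"method": "jog_arm", "body": {"targets": "0.0007 -0.0081 0 0 0 0 -0.8;0.0007 -0.0081 0 0 0 0 -0.8;0.0007 -0.0081 0 0 0 0 -0.8;0.0007 -0.0081 0 0 0 0 -0.8"}}

```text
time: 21.43
eef_pos: [0.5005, 0.0896, 0.0837]
tool_rot: [0.0, 0.196, 0.981, 0.0]
contact_force: [-1.6, 2.8, 10.4]
grip_width: 0.0178
grip_force: 40.9
```

>>> {"method": "jog_arm", "body": {"targets": "0.0003 -0.0081 0 0 0 0 -0.8;0.0003 -0.0081 0 0 0 0 -0.8;0.0003 -0.0081 0 0 0 0 -0.8;0.0003 -0.0081 0 0 0 0 -0.8"}}

```text
time: 21.77
eef_pos: [0.4994, 0.0871, 0.0838]
tool_rot: [0.0, 0.196, 0.981, 0.001]
contact_force: [-1.0, 5.7, 8.5]
grip_width: 0.0175
grip_force: 40.7
```

>>> {"method": "jog_arm", "body": {"targets": "-0.0001 -0.0081 0 0 0 0 -0.8;-0.0001 -0.0081 0 0 0 0 -0.8;-0.0001 -0.0081 0 0 0 0 -0.8;-0.0001 -0.0081 0 0 0 0 -0.8"}}

```text
time: 22.1
eef_pos: [0.4983, 0.0845, 0.0838]
tool_rot: [0.0, 0.196, 0.981, 0.001]
contact_force: [0.1, 8.3, 6.7]
grip_width: 0.0178
grip_force: 40.6
```

>>> {"method": "jog_arm", "body": {"targets": "-0.0005 -0.0081 0 0 0 0 -0.8;-0.0005 -0.0081 0 0 0 0 -0.8;-0.0005 -0.0081 0 0 0 0 -0.8;-0.0005 -0.0081 0 0 0 0 -0.8"}}

```text
time: 22.43
eef_pos: [0.4973, 0.0817, 0.0838]
tool_rot: [0.0, 0.195, 0.981, 0.001]
contact_force: [-0.3, 9.6, 6.5]
grip_width: 0.0176
grip_force: 40.5
```

>>> {"method": "jog_arm", "body": {"targets": "-0.0009 -0.0081 0 0 0 0 -0.8;-0.0009 -0.0081 0 0 0 0 -0.8;-0.0009 -0.0081 0 0 0 0 -0.8;-0.0009 -0.0081 0 0 0 0 -0.8"}}

```text
time: 22.77
eef_pos: [0.4963, 0.0787, 0.0838]
tool_rot: [0.0, 0.195, 0.981, 0.001]
contact_force: [-0.3, 10.7, 6.9]
grip_width: 0.0178
grip_force: 40.5
```

>>> {"method": "jog_arm", "body": {"targets": "-0.0013 -0.008 0 0 0 0 -0.8;-0.0013 -0.008 0 0 0 0 -0.8;-0.0013 -0.008 0 0 0 0 -0.8;-0.0013 -0.008 0 0 0 0 -0.8"}}

```text
time: 23.1
eef_pos: [0.4955, 0.0755, 0.0838]
tool_rot: [0.0, 0.195, 0.981, 0.001]
contact_force: [-0.7, 10.3, 7.5]
grip_width: 0.0176
grip_force: 40.6
```

>>> {"method": "jog_arm", "body": {"targets": "-0.0017 -0.0079 0 0 0 0 -0.8;-0.0017 -0.0079 0 0 0 0 -0.8;-0.0017 -0.0079 0 0 0 0 -0.8;-0.0017 -0.0079 0 0 0 0 -0.8"}}

```text
time: 23.43
eef_pos: [0.4948, 0.072, 0.0838]
tool_rot: [0.0, 0.196, 0.981, 0.001]
contact_force: [-2.5, 8.0, 8.4]
grip_width: 0.0175
grip_force: 40.7
```

>>> {"method": "jog_arm", "body": {"targets": "-0.0021 -0.0079 0 0 0 0 -0.8;-0.0021 -0.0079 0 0 0 0 -0.8;-0.0021 -0.0079 0 0 0 0 -0.8;-0.0021 -0.0079 0 0 0 0 -0.8"}}

```text
time: 23.77
eef_pos: [0.4943, 0.0684, 0.0838]
tool_rot: [0.0, 0.196, 0.981, 0.001]
contact_force: [-2.2, 4.7, 9.8]
grip_width: 0.0175
grip_force: 40.8
```

>>> {"method": "jog_arm", "body": {"targets": "-0.0025 -0.0077 0 0 0 0 -0.8;-0.0025 -0.0077 0 0 0 0 -0.8;-0.0025 -0.0077 0 0 0 0 -0.8;-0.0025 -0.0077 0 0 0 0 -0.8"}}

```text
time: 24.1
eef_pos: [0.4939, 0.0645, 0.0837]
tool_rot: [0.0, 0.196, 0.981, 0.0]
contact_force: [-2.6, 1.8, 11.0]
grip_width: 0.0177
grip_force: 41.0
```

Run:
```python
import numpy as np
from scipy.optimize import least_squares
circ=np.array([[.6236,.0666],[.6205,.0818],[.6137,.0959],[.6037,.108],[.5911,.1174],[.5766,.1235],[.5612,.1259],[.5455,.1246],[.5307,.1196],[.5175,.1111],[.5067,.0997],[.4991,.0866],[.4948,.0721],[.4939,.0645]])
c=least_squares(lambda p:np.hypot(circ[:,0]-p[0],circ[:,1]-p[1])-p[2],[.559,.06,.065]); print(c.x,abs(c.fun).max())
C=c.x[:2]
B=np.array([[.4945,.0698,-3.6,-6.3],[.4949,.0728,-4.6,-7.8],[.4956,.0757,-4.8,-8.8],[.4964,.0788,-6.2,-8.4],[.4974,.0821,-6,-6.3],[.4987,.0855,-5.4,-3],[.5002,.089,-4,-1.2],[.5019,.0922,-3.8,1.6],[.4941,.067,-3.2,-3.6],[.494,.0641,-2,-1.6]])
F=np.array([[.5005,.0896,-1.6,2.8],[.4994,.0871,-1,5.7],[.4983,.0845,.1,8.3],[.4973,.0817,-.3,9.6],[.4963,.0787,-.3,10.7],[.4955,.0755,-.7,10.3],[.4948,.072,-2.5,8],[.4943,.0684,-2.2,4.7],[.4939,.0645,-2.6,1.8],[.4948,.0721,-1.8,8.4],[.4943,.0684,-2.7,5.4],[.494,.0645,-3.3,1.3]])
def tf(D):
    d=D[:,:2]-C; th=np.arctan2(d[:,1],d[:,0]); t=np.c_[np.sin(th),-np.cos(th)]; return th,(D[:,2:]*t).sum(1)
tri=lambda x:np.clip(1-abs(x)/.2,0,None)
co=lambda x:np.where(abs(x)<.2,.5+.5*np.cos(np.pi*x/.2),0)
for n,D,s in(("F",F,1),("B",B,-1)):
    th,f=tf(D); print(n,np.c_[th,f].round(2).tolist())
    for g in(tri,co):
        r=least_squares(lambda p:p[1]+s*p[2]*g(th-p[0])-f,[2.87,1,10]); print(g(0.1),r.x,r.cost)
    globals()["d"+n]=(th,f)
```

```text
[0.55885653 0.06093498 0.06502966] 4.925929366728088e-05
F [[2.69, 1.81], [2.73, 4.81], [2.77, 7.77], [2.82, 9.0], [2.86, 10.21], [2.92, 9.88], [2.97, 7.46], [3.03, 4.42], [3.09, 1.65], [2.97, 7.97], [3.03, 5.05], [3.09, 1.12]]
0.5 [ 2.87950682  1.92488675 10.05806214] 2.2125061416262546
0.5 [2.87763281 2.60169734 8.48184047] 4.7904745466140355
B [[3.0, -6.73], [2.96, -8.51], [2.91, -9.66], [2.86, -9.78], [2.81, -7.91], [2.75, -4.82], [2.7, -2.81], [2.64, -0.43], [3.05, -3.88], [3.09, -1.7]]
0.5 [ 2.8896938  -1.78117592  9.61779613] 1.998118800921928
0.5 [ 2.8942656  -2.28019727  8.23425726] 3.474076627220708
```

>>> {"method": "jog_arm", "body": {"targets": "0.0038 0.0116 0 0 0 0 -0.8;0.0038 0.0116 0 0 0 0 -0.8;0.0034 0.0118 0 0 0 0 -0.8;0.0034 0.0118 0 0 0 0 -0.8;0.0028 0.0119 0 0 0 0 -0.8;0.0022 0.012 0 0 0 0 -0.8;0.0018 0.012 0 0 0 0 -0.8;0.0015 0.012 0 0 0 0 -0.8;0.0012 0.0121 0 0 0 0 -0.8;0.0012 0.0121 0 0 0 0 -0.8;0.001 0.0121 0 0 0 0 -0.8;0.0009 0.0121 0 0 0 0 -0.8"}}

```text
time: 25.1
eef_pos: [0.4961, 0.0772, 0.0836]
tool_rot: [-0.001, 0.197, 0.98, -0.001]
contact_force: [-8.7, -7.8, 19.7]
grip_width: 0.0178
grip_force: 41.9
```

>>> {"method": "jog_arm", "body": {"targets": "0 0 0 0 0 0 -0.8;0 0 0 0 0 0 -0.8"}}

```text
time: 25.27
eef_pos: [0.4962, 0.0778, 0.0837]
tool_rot: [-0.001, 0.196, 0.981, -0.0]
contact_force: [-7.6, -3.4, 17.3]
grip_width: 0.0176
grip_force: 41.8
```

>>> {"method": "jog_arm", "body": {"targets": "0 0 0 0 0 0 -0.2;0 0 0 0 0 0 -0.2;0 0 0 0 0 0 -0.2;0 0 0 0 0 0 -0.2;0 0 -0.1 0 0 0 -0.2;0 0 -0.15 0 0 0 -0.2;0 0 -0.2 0 0 0 -0.2;0 0 -0.2 0 0 0 -0.2;0 0 -0.2 0 0 0 -1;0 0 0 0 0 0 -1;0 0 0 0 0 0 -1;0 0 0 0 0 0 -1"}}

```text
time: 26.27
eef_pos: [0.4966, 0.0782, 0.1684]
tool_rot: [0.0, 0.196, 0.981, 0.0]
contact_force: [0.4, -0.5, -0.1]
grip_width: 0.0001
grip_force: 0.0
```

Run:
```python
from st import *
s,R=st(); print(s["time"],s["eef_pos"],s["contact_force"],s["grip_width"])
p,D=optics.capture("scene"); cv2.imwrite("pics/s1.png",p)
Q=cloud("scene",D); h=cv2.cvtColor(p,cv2.COLOR_BGR2HSV)
near=np.hypot(Q[...,0]-.559,Q[...,1]-.061)
k=(near<.1)&(h[...,1]>110)&(Q[...,2]>.056)&(Q[...,2]<.1)&(h[...,0]<25)
v,u=np.nonzero(k); print(u.mean(),v.mean(),k.sum(),onz("scene",u.mean(),v.mean(),.075))
print(to(.6035,.1702,.15))
```

```text
26.2667 [0.49659567 0.07824107 0.16837279] [ 0.43929589 -0.53326747 -0.13989707] 0.00010726981486396104
358.3265306122449 233.74489795918367 98 [0.49706786 0.0765125  0.075     ]
[-0.635  1.262  0.178]
```

View pics/s1.png

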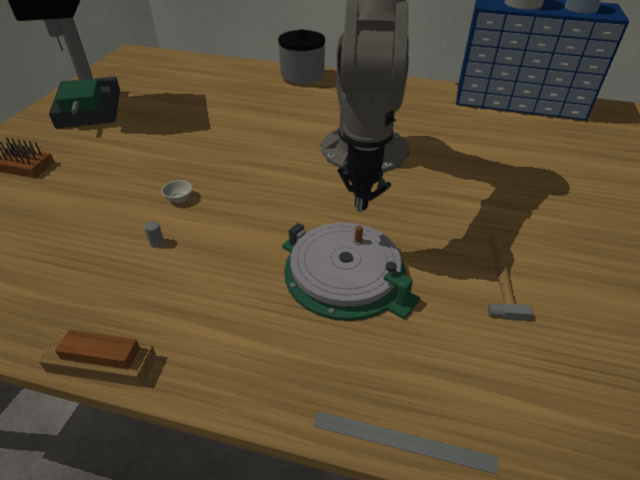

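The picture shows the knob free at (358,234), still at about (0.497, 0.077), which is the worst-drag spot. Next I'll move over the clamp head.

>>> {"method": "jog_arm", "body": {"targets": "-0.053 0.105 0.015 0 0 0 -1;-0.053 0.105 0.015 0 0 0 -1;-0.053 0.105 0.015 0 0 0 -1;-0.053 0.105 0.015 0 0 0 -1;-0.053 0.105 0.015 0 0 0 -1;-0.053 0.105 0.015 0 0 0 -1;-0.053 0.105 0.015 0 0 0 -1;-0.053 0.105 0.015 0 0 0 -1;-0.053 0.105 0.015 0 0 0 -1;-0.053 0.105 0.015 0 0 0 -1;-0.053 0.105 0.015 0 0 0 -1;-0.053 0.105 0.015 0 0 0 -1"}}

```text
time: 27.32
eef_pos: [0.6048, 0.1708, 0.1501]
tool_rot: [-0.0, 0.196, 0.981, -0.0]
contact_force: [-0.6, -0.7, -0.4]
grip_width: -0.0001
grip_force: 0.0
```

>>> {"method": "jog_arm", "body": {"targets": "0 0 0.06 0 0 0 -1;0 0 0.06 0 0 0 -1;0 0 0.06 0 0 0 -1;0 0 0.04 0 0 0 -1;0 0 0.02 0 0 0 -1;0 0 0 0 0 0 -1"}}

```text
time: 27.82
eef_pos: [0.6035, 0.1696, 0.1258]
tool_rot: [-0.0, 0.196, 0.981, -0.0]
contact_force: [-0.5, -0.4, -0.5]
grip_width: 0.0002
grip_force: 0.0
```

>>> {"method": "jog_arm", "body": {"targets": "0 0 0.01 0 0 0 -1;0 0 0.01 0 0 0 -1;0 0 0.01 0 0 0 -1;0 0 0.01 0 0 0 -1;0 0 0.01 0 0 0 -1;0 0 0.01 0 0 0 -1;0 0 0.01 0 0 0 -1;0 0 0.01 0 0 0 -1"}}

```text
time: 28.48
eef_pos: [0.604, 0.1701, 0.1184]
tool_rot: [0.0, 0.196, 0.981, 0.0]
contact_force: [-1.5, -0.5, 4.6]
grip_width: 0.0002
grip_force: 2.1
```

>>> {"method": "jog_arm", "body": {"targets": "0 0 0.01 0 0 0 -1;0 0 0.01 0 0 0 -1;0 0 0.01 0 0 0 -1;0 0 0.01 0 0 0 -1"}}

```text
time: 28.82
eef_pos: [0.604, 0.1701, 0.1143]
tool_rot: [0.0, 0.196, 0.981, 0.0]
contact_force: [-1.0, 0.0, 4.4]
grip_width: 0.0
grip_force: 2.1
```

>>> {"method": "jog_arm", "body": {"targets": "0 0 0.01 0 0 0 -1;0 0 0.01 0 0 0 -1;0 0 0.01 0 0 0 -1;0 0 0.01 0 0 0 -1;0 0 0.01 0 0 0 -1"}}

```text
time: 29.23
eef_pos: [0.604, 0.1701, 0.1092]
tool_rot: [0.0, 0.196, 0.981, 0.0]
contact_force: [-0.6, 0.2, 4.9]
grip_width: 0.0003
grip_force: 2.1
```

>>> {"method": "jog_arm", "body": {"targets": "0 0 0.003 0 0 0 -1;0 0 0.003 0 0 0 -1;0 0 0 0 0 0 -1"}}

```text
time: 29.48
eef_pos: [0.604, 0.1701, 0.1088]
tool_rot: [0.0, 0.196, 0.981, 0.0]
contact_force: [-0.9, 0.0, 3.5]
grip_width: 0.0001
grip_force: 2.2
```

>>> {"method": "jog_arm", "body": {"targets": "0 0 0.004 0 0 0 -1;0 0 0.004 0 0 0 -1;0 0 0 0 0 0 -1;0 0 0 0 0 0 -1"}}

```text
time: 29.82
eef_pos: [0.604, 0.1701, 0.1081]
tool_rot: [0.0, 0.196, 0.981, 0.0]
contact_force: [-0.6, -0.5, 6.7]
grip_width: -0.0001
grip_force: 3.7
```

>>> {"method": "jog_arm", "body": {"targets": "0 0 0.004 0 0 0 -1;0 0 0.004 0 0 0 -1;0 0 0 0 0 0 -1;0 0 0 0 0 0 -1"}}

```text
time: 30.15
eef_pos: [0.604, 0.1701, 0.1075]
tool_rot: [0.0, 0.196, 0.981, 0.0]
contact_force: [-3.0, -0.3, 10.9]
grip_width: 0.0
grip_force: 5.3
```

>>> {"method": "jog_arm", "body": {"targets": "0 0 0.004 0 0 0 -1;0 0 0 0 0 0 -1;0 0 0 0 0 0 -1"}}

```text
time: 30.4
eef_pos: [0.604, 0.1701, 0.1072]
tool_rot: [0.0, 0.196, 0.981, 0.0]
contact_force: [-3.8, -1.0, 13.3]
grip_width: 0.0
grip_force: 6.2
```

>>> {"method": "jog_arm", "body": {"targets": "0 0 0.003 0 0 0 -1;0 0 0 0 0 0 -1;0 0 0 0 0 0 -1"}}

```text
time: 30.65
eef_pos: [0.604, 0.1701, 0.107]
tool_rot: [0.0, 0.196, 0.981, 0.0]
contact_force: [-4.0, -0.7, 13.8]
grip_width: -0.0002
grip_force: 7.0
```

>>> {"method": "jog_arm", "body": {"targets": "0 0 0.002 0 0 0 -1;0 0 0 0 0 0 -1;0 0 0 0 0 0 -1"}}

```text
time: 30.9
eef_pos: [0.604, 0.1701, 0.1069]
tool_rot: [0.0, 0.196, 0.981, 0.0]
contact_force: [-4.5, -0.5, 15.9]
grip_width: 0.0001
grip_force: 7.6
```

>>> {"method": "jog_arm", "body": {"targets": "0 0 -0.02 0 0 0 -1;0 0 -0.05 0 0 0 -1;0 0 -0.2 0 0 0 -1;0 0 -0.3 0 0 0 -1;0.2 0 -0.3 0 0 0 -1;0.2 0 -0.3 0 0 0 -1;0 0 0 0 0 0 -1;0 0 0 0 0 0 -1"}}

```text
time: 31.57
eef_pos: [0.567, 0.1863, 0.2251]
tool_rot: [0.001, 0.195, 0.981, 0.001]
contact_force: [0.3, 0.4, -1.3]
grip_width: 0.0001
grip_force: 0.0
```

Run:
```python
from st import *
s,R=st(); print(s["time"],s["eef_pos"],s["contact_force"])
p,D=optics.capture("scene")
Q=cloud("scene",D); h=cv2.cvtColor(p,cv2.COLOR_BGR2HSV)
near=np.hypot(Q[...,0]-.559,Q[...,1]-.061)
k=(near<.1)&(h[...,1]>110)&(Q[...,2]>.056)&(Q[...,2]<.1)&(h[...,0]<25)
v,u=np.nonzero(k); print(u.mean(),v.mean(),k.sum(),onz("scene",u.mean(),v.mean(),.075))
i=cv2.resize(p[150:330,250:450],None,fx=3.2,fy=3.2,interpolation=cv2.INTER_CUBIC); cv2.imwrite("pics/s2.png",i)
```

```text
31.5667 [0.56699735 0.18628159 0.2250769 ] [ 0.30171395  0.35461078 -1.3167094 ]
358.2680412371134 233.7422680412371 97 [0.4970953  0.07637675 0.075     ]
```

View pics/s2.png

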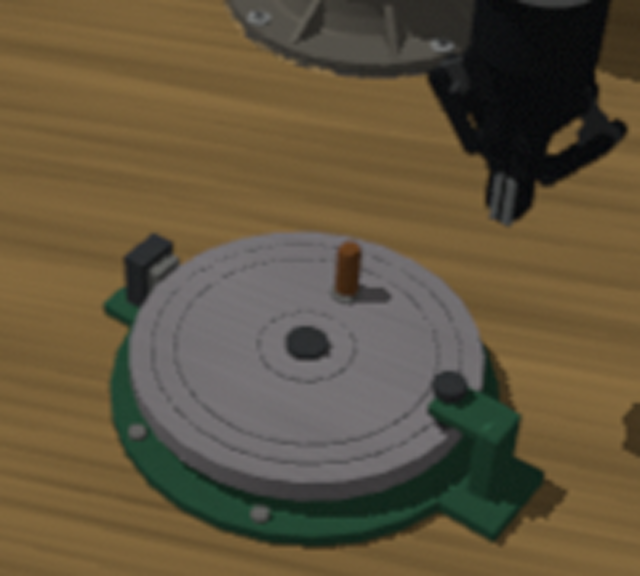

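The crop shows the plunger head down, close to its bracket, at crop (449,386). The knob hasn't moved at crop (348,270), and the arm is clear of everything.

```bash
python3 -c "
from bench import robot; print(robot.job_done())"
```

```text
the job is handed in; nothing more can be done
None
```

I left the platter within about 0.01 rad of its hardest-drag spot, pressed the clamp plunger down to about 16 N (slightly over the 12–15 N named), and handed the job in at about 32 s with the arm clear; the hammer, dish and stake weren't touched.

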